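# Seat the wooden bat on the pin of the banding wheel

### The arm

A 6-joint arm with a two-finger parallel gripper is mounted at the origin on the work surface. World frame = base frame: x ahead of the robot, y to its left, z up, the work surface at z = 0. Lengths are in mm, angles in rad, forces in N, time in s.
With the tool pointing down it reaches from about 350 to 775 mm from the base axis. Payload 7.3 kg.
Tool frame: the origin (TCP) lies between the finger pads; the fingertips stand bot.tips_ahead ahead of it and the grasp point (between the pads) lies 6 mm ahead of it (bot.tips_ahead is the distance from the TCP to the fingertips, in mm); z points along the fingers, y is the line along which they close (so a half turn about z gives the same grasp; the last joint's range is limited). The gripper opens to 92 mm and grips with 3 to 60 N. Pads are 19 mm wide; open, the fingers measure 130 mm over their backs; the gripper's body (75 mm by 190 mm) begins 47 mm behind the grasp point.
Start: joints at [1.167, 0.342, 1.524, -0, 1.275, -0.146], TCP at [133.834, 507.672, 251.741] pointing down, gripper open.
Joint ranges: [-2.53, 2.53], [-0.77, 2.02], [0.04, 2.7], [-1, 4.14], [0.28, 2.66], [-3.11, 3.11]. Speed limits (rad/s): [2.57, 2.57, 3.14, 3.14, 3.14, 3.14].

### API

Orientations are given as [roll, pitch, yaw] about the fixed x, y, z axes, in that order (R = Rz(yaw) Ry(pitch) Rx(roll)).
In Python, from plant import bot gives the robot as it stands. The module is installed in compiled form; this text tells all that it offers.
- The arm moves only by the tool step_arm, never from a script. Its argument "targets" is one flat list of numbers, 7 for each row, row after row: the opening, from 0 (shut) to 1 (fully open), then the shift along the tool's x, y, z each as a share of 100 mm, from -1 to 1, then the turn, a rotation vector about the tool's x, y, z each as a share of pi/4 rad, from -1 to 1. A call has 1 to 20 rows; each row is the pose to reach, as a shift and turn from the pose commanded when the call began, along the tool's axes at that moment; what a row does not reach only later rows make up. A row lasts 1/8 s, in which the tool goes at most 62.5 mm and 10.7 degrees, less where a joint would pass 70% of its speed; a pose out of reach is approached as far as the arm can. A call with a number of a shift or a turn outside -1 to 1 is refused whole. A call with a gripper value outside its range is refused whole. The fingers move at their own pace and stop on an object; the grip force is fixed at half the most. Time passes only in rows, so rows that repeat a pose let the fingers close. It gives the time, the measured TCP pose, the force, the opening and the grip force at its end, in the units of the state.
- bot.get_obs(): the state, without advancing time (a new reading comes with each control period).
- bot.capture(name): name is "scene" or "top" or "wrist"; returns (picture, depth): 480x640x3 uint8, blue, green, red; 480x640 float32, mm along the optical axis (not along the pixel's ray), 0 where there is no reading.
- bot.camera_info(name): a dict with "fx", "fy", "cx", "cy" (pixels), "camera_from_world" (4x4, takes a point from world to camera coordinates); the wrist camera has in their place "hand_eye" (4x4, takes a point from camera to tool coordinates, whose origin is the TCP and whose axes are the flange's). Camera axes: x right, y down, z forward; pixel columns grow to the right and rows downward; lengths in mm; the calibration is good to about 2 mm. The wrist camera is an equidistant fisheye: a pixel r from the principal point sees the ray r / f radians off the axis. A picture is of the moment at which its call begins: read the wrist's pose just before it. camera_info takes no time and is no camera call.
- bot.close_job(): hands the job in; it is judged then, once.
The state is a dict: "time": time; "joint_positions": joint angles; "dq": joint speeds; "tau": joint torques, N m; "tool_pos": TCP position; "tcp_rot": TCP orientation; "contact_force": force on the tool from outside, world axes, zero at the start; "moment": the same for the moment, N m; "grip_width": finger opening in mm; "finger_force": force on a finger pad.
Only numpy, scipy, OpenCV 4.12 (cv2) and the standard library are available. Lean on these libraries where they do the work, as an engineer would, in place of code of your own. Each camera call takes 0.05 s, during which the arm holds its last target. There are 200 camera calls.

### The job

Take the flat wooden bat from the bench to the banding wheel, set it down lightly on the pin, lengthwise along the slot, with its hole first over either end of the slot, then slide it along the slot on top of the pin until the hole finds the pin and the bat drops down flat. Leave it lying fully home on the head and let go; never press hard on the wheel, and leave the vase, paint pot and bowl where they are.

Things in the scene. Friction and masses are not known exactly. Their poses are not given: they have to be found in the camera images.
- bat_centre (a point): The bat: loose flat plywood plate, 150 long (its x) x 56 wide (its y) x 15 mm thick, about 140 g, lying flat on the bench. This point is its very middle, 7.5 mm over its underside; a round hole 16 mm across goes right through it here, along z. Grip it across its width at the middle, fingertips about 4 mm over its underside.
- wheel_slot (a point): Middle of the wheel head's flat top face; z up, x along a straight dark slot (72 x 9 mm, centred here, so its ends are 36 mm off). An upright steel pin, 12 mm across and 9 mm high, is clamped tight in the slot, on its centre line but up to 26 mm either way from this point along x: where is not measured. Fully home, the bat's middle is 7.5 mm above this point; resting on the pin's top, 16.5 mm.
- wheel: The banding wheel: a fixed steel stand with a round aluminium head 220 mm across that does not turn; its top face is 100 mm over the bench. Origin at the centre of its foot, on the bench. Wheel, pin and bat are rigid and do not give; the bat's hole has 2 mm of play all round the pin.
- vase: Bystander: brown clay vase, 72 mm across the foot, 85 mm high; origin at the centre of its underside.
- paintpot: Bystander: small closed jar, 48 mm across, 45 mm high; origin at the centre of its underside.
- bowl: Bystander: white bowl, 110 mm across, 45 mm high; origin at the centre of its underside.
Mind the look-alikes: they are no part of the job. What is meant by the wheel is not turquoise, and is the smaller of those in its own colour.

How it is judged:
By the outcome, as a careful person would: the job done as asked, in the order asked, and still so for the second after the job is handed in, with the robot touching nothing.
It also fails if it takes over 58 s, if anything falls off the work surface, if the arm or the gripper's body presses on something with over 40 N, if the wrist force passes 120 N, or if a joint passes its speed limit or range.

## Working session

There is one attempt and no reset: what is moved stays moved. The work goes in short steps, Python scripts to look and compute and a tool call to move; the robot and the scene stay as the last step left them, time stands still between calls to the robot, and variables do not carry over. Pictures are saved under pics/ and viewed, at most 10 in all, crops included, and the job is handed in when it is done.

Besides the shell and the picture viewer there is one more tool, called after ">>>" by a JSON object that holds its "fn" and its "kwargs", one argument or row to a line. step_arm: Moves the arm, as the interface text tells. Shift numbers are shares of 100 mm and turn numbers shares of pi/4 rad, none past 1 either way. Its arguments: {"type":"object","properties":{"targets":{"type":"array"}},"required":["targets"]}

```bash
mkdir -p pics; python3 - <<'E'
from plant import bot
import cv2,numpy as np
o=bot.get_obs();print(o);print(bot.tips_ahead)
for n in("scene","top"):
    i,d=bot.capture(n);cv2.imwrite(f"pics/{n}0.png",i);np.save(f"{n}0.npy",d);c=bot.camera_info(n);print(n,c)
print(bot.camera_info("wrist"))
E
```

```text
{'time': 0.0, 'joint_positions': array([ 1.16700628e+00,  3.42707239e-01,  1.52500587e+00,  1.43798737e-05,
        1.27541449e+00, -1.46005650e-01]), 'dq': array([ 0.00265124,  0.00164459,  0.00113516,  0.00013428,  0.0007137 ,
       -0.0031685 ]), 'tau': array([-1.90967214e-03, -4.31240380e+01, -2.44222802e+01,  7.15921680e-02,
        5.58192597e-02, -1.16471333e-04]), 'tool_pos': array([133.67379317, 507.31567522, 251.05686942]), 'tcp_rot': array([-3.14007604e+00, -2.36919236e-04,  2.88380389e+00]), 'contact_force': array([-0.23838096, -0.2247574 ,  0.65552474]), 'moment': array([ 0.01358774,  0.03361308, -0.01934918]), 'finger_force': 0.0, 'grip_width': 91.81966349628902}
25.0
scene {'fx': 510.9349091341502, 'fy': 510.9349091341502, 'cx': 327.2246401101199, 'cy': 243.0824377020968, 'camera_from_world': array([[-7.89325409e-01,  6.13830924e-01, -1.33039484e-02,
         3.50136425e+02],
       [ 5.33534931e-01,  6.75028190e-01, -5.09585537e-01,
        -2.88558411e+02],
       [-3.03818821e-01, -4.09326934e-01, -8.60317142e-01,
         1.38454191e+03],
       [ 0.00000000e+00, 
[... 290 characters left out ...]
4981e-01,  9.86244809e-04, -8.31688556e-02,
         5.21335051e+02],
       [ 8.31592645e-02, -7.45089818e-03, -9.96508415e-01,
         1.54540216e+03],
       [ 0.00000000e+00,  0.00000000e+00,  0.00000000e+00,
         1.00000000e+00]])}
{'fx': 371.64829954431775, 'fy': 371.64829954431775, 'cx': 318.91955746564093, 'cy': 241.03387925066158, 'hand_eye': array([[-8.17478881e-04, -9.58258461e-01, -2.85902175e-01,
         7.70861469e+01],
       [ 9.99999606e-01, -6.84287479e-04, -5.65767970e-04,
        -1.63956914e-01],
       [ 3.46512666e-04, -2.85902524e-01,  9.58258643e-01,
        -1.34001843e+02],
       [ 0.00000000e+00,  0.00000000e+00,  0.00000000e+00,
         1.00000000e+00]])}
```

View pics/top0.png

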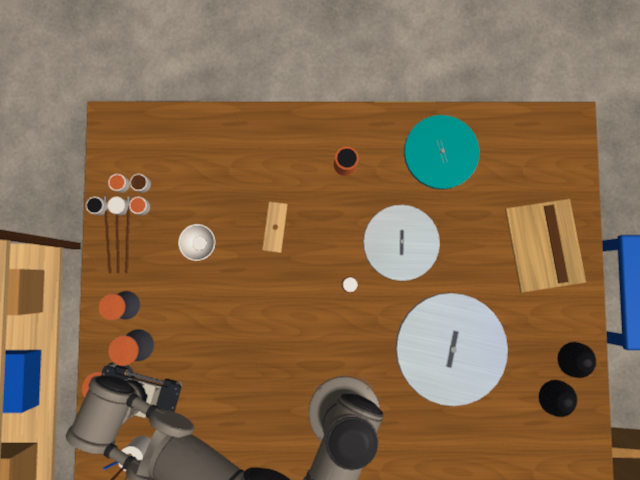

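View pics/scene0.png

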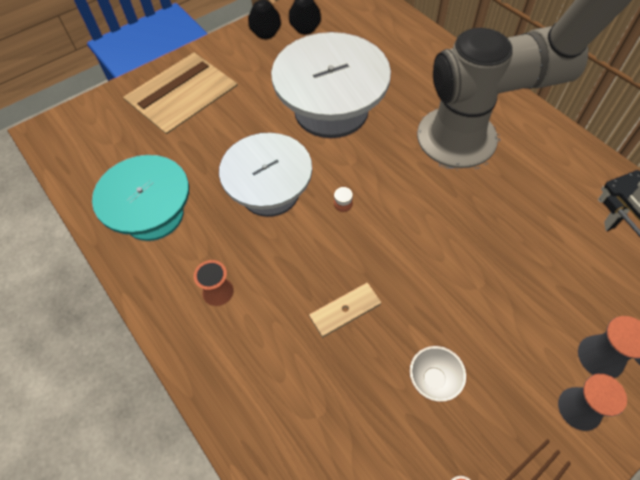

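The top view shows the bat at about (275,227) and the small silver wheel at (402,243), with its slot nearly vertical. The paint pot is at (350,285), the vase at (346,160) and the bowl at (197,242). The teal wheel and the larger silver wheel are the look-alikes.

```bash
cat >h.py <<'E'
from plant import bot
import cv2,numpy as np
from scipy.spatial.transform import Rotation as R
def onplane(n,uv,z):
    c=bot.camera_info(n);T=np.linalg.inv(c["camera_from_world"])
    uv=np.atleast_2d(uv).astype(float)
    d=np.c_[(uv[:,0]-c["cx"])/c["fx"],(uv[:,1]-c["cy"])/c["fy"],np.ones(len(uv))]@T[:3,:3].T
    o=T[:3,3];return o+d*((z-o[2])/d[:,2])[:,None]
def tool():
    o=bot.get_obs();return o["tool_pos"],R.from_euler("xyz",o["tcp_rot"]).as_matrix()
def wplane(uv,z,p,M):
    c=bot.camera_info("wrist");H=c["hand_eye"];uv=np.atleast_2d(uv).astype(float)
    x=(uv[:,0]-c["cx"])/c["fx"];y=(uv[:,1]-c["cy"])/c["fx"];t=np.hypot(x,y)+1e-12
    d=np.c_[np.sin(t)*x/t,np.sin(t)*y/t,np.cos(t)]@H[:3,:3].T@M.T
    o=p+M@H[:3,3];return o+d*((z-o[2])/d[:,2])[:,None]
E
python3 - <<'E'
from h import *
i=cv2.imread("pics/top0.png");d=np.load("top0.npy")
print("depths",d[227,270],d[225,420],d[260,300])
def pca(m,n,x0,y0,z):
    k,l,s,c=cv2.connectedComponentsWithStats(m);j=1+np.argmax(s[1:,4])
    v,u=np.where(l==j);P=onplane(n,np.c_[u+x0,v+y0],z)[:,:2];r=cv2.minAreaRect(P.astype(np.float32))
    print(r,P.mean(0),s[j])
hsv=cv2.cvtColor(i,cv2.COLOR_BGR2HSV)
c=hsv[190:265,245:305];print(c[37,25],c[5,5]);pca((c[...,2]>165).astype(np.uint8)*255,"top",245,190,15)
c=hsv[222:264,385:420];print(c[4,5],c[20,17]);pca((c[...,2]<130).astype(np.uint8)*255,"top",385,222,100)
for n,uv,z in(("vase",(346,158),85),("pot",(350,285),45),("bowl",(197,242),45),("wheel",(402,243),100)):print(n,onplane("top",uv,z)[0])
E
```

```text
depths 1576.9866 1494.3047 1591.6143
[ 17 123 193] [ 15 183 124]
((556.9556274414062, 207.395263671875), (57.48696517944336, 151.7421112060547), 82.78982543945312) [556.8686215  207.22135289] [ 18  12  25  51 909]
[ 78   6 198] [ 23   7 150]
((487.29052734375, -161.67666625976562), (5.761224269866943, 37.41241455078125), 89.11582946777344) [ 485.93540741 -161.57539476] [15 19  3 14 37]
vase [752.48340944  -6.28205609  85.        ]
pot [379.74761381 -18.37831102  45.        ]
bowl [507.9400581  436.22497427  45.        ]
wheel [ 500.2612086  -164.75779251  100.        ]
```

>>> {"fn": "step_arm", "kwargs": {
  "targets": [1,-0.5,-0.18,0,0,0,0,1,-0.97,-0.36,0,0,0,0,1,-0.97,-0.36,0,0,0,0,1,-0.97,-0.36,0,0,0,0]
}}

```text
time: 0.6
tool_pos: [218.2, 448.3, 251.6]
tcp_rot: [-3.141, -0.001, 2.883]
contact_force: [-0.0, -0.2, 1.1]
grip_width: 92.0
finger_force: 0.0
```

>>> {"fn": "step_arm", "kwargs": {
  "targets": [1,-0.5,-0.18,0,0,0,0,1,-0.97,-0.36,0,0,0,0,1,-0.97,-0.36,0,0,0,0,1,-0.97,-0.36,0,0,0,0]
}}

```text
time: 1.1
tool_pos: [302.0, 389.4, 251.6]
tcp_rot: [3.142, -0.001, 2.885]
contact_force: [0.2, 0.1, -0.3]
grip_width: 91.9
finger_force: 0.0
```

>>> {"fn": "step_arm", "kwargs": {
  "targets": [1,-0.5,-0.18,0,0,0,0,1,-0.97,-0.36,0,0,0,0,1,-0.97,-0.36,0,0,0,0,1,-0.97,-0.36,0,0,0,0]
}}

```text
time: 1.6
tool_pos: [386.4, 330.2, 251.6]
tcp_rot: [3.142, -0.001, 2.885]
contact_force: [-0.3, -0.2, 0.3]
grip_width: 91.7
finger_force: 0.0
```

>>> {"fn": "step_arm", "kwargs": {
  "targets": [1,-0.5,-0.18,0,0,0,0,1,-0.97,-0.36,0,0,0,0,1,-0.97,-0.36,0,0,0,0,1,-0.97,-0.36,0,0,0,0]
}}

```text
time: 2.1
tool_pos: [470.9, 270.8, 251.6]
tcp_rot: [3.142, -0.001, 2.885]
contact_force: [0.4, 0.2, -0.1]
grip_width: 92.1
finger_force: 0.0
```

>>> {"fn": "step_arm", "kwargs": {
  "targets": [1,-0.5,-0.18,0,0,0,-0.17,1,-0.97,-0.36,0,0,0,-0.17,1,-0.97,-0.36,0,0,0,-0.17,1,-0.97,-0.36,0,0,0,-0.17]
}}

```text
time: 2.6
tool_pos: [555.6, 211.5, 251.6]
tcp_rot: [3.141, -0.001, 3.019]
contact_force: [0.6, 0.3, -0.4]
grip_width: 92.0
finger_force: 0.0
```

```bash
cat >>h.py <<'E'
def rel(p,M,tgt): return (M.T@(np.asarray(tgt)-p))/100
E
python3 - <<'E'
from h import *
p,M=tool();i,d=bot.capture("wrist");cv2.imwrite("pics/w1.png",i);np.savez("w1",p=p,M=M)
hsv=cv2.cvtColor(i,cv2.COLOR_BGR2HSV)
m=((hsv[...,2]>150)&(hsv[...,1]>60)&(hsv[...,0]>12)).astype(np.uint8)*255
k,l,s,c=cv2.connectedComponentsWithStats(m)
for j in range(1,k):
    if s[j,4]>800:
        v,u=np.where(l==j);P=wplane(np.c_[u,v],15,p,M)[:,:2];print(s[j],cv2.minAreaRect(P.astype(np.float32)))
E
```

```text
[163  23 233  38 895] ((371.65533447265625, 190.58047485351562), (10.987807273864746, 239.7776641845703), 0.1054881289601326)
[ 283  136   64  146 8244] ((556.5835571289062, 206.0807647705078), (63.793113708496094, 153.6534423828125), 82.3120346069336)
[  68  149  138   36 1013] ((480.1092529296875, 13.258430480957031), (13.432648658752441, 181.0806121826172), 0.9150847792625427)
```

View pics/w1.png

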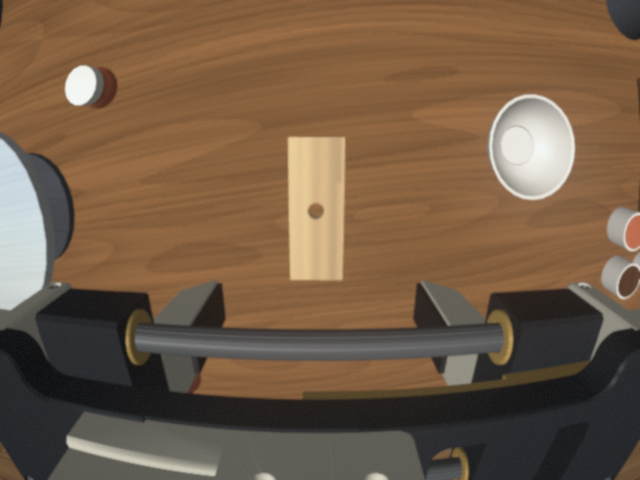

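The wrist view shows the bat upright and centred at about (316,211), where its hole is, with corners near (289,137), (345,137), (343,280) and (290,280). The grip surroundings are free.

```bash
python3 - <<'E'
from h import *
p,M=tool()
P=wplane([(316,211),(288.5,137),(345,137),(343,280),(290,280)],15,p,M);print(P.round(1),P[1:].mean(0))
e=(P[1]-P[4])+(P[2]-P[3]);print(np.linalg.norm(e[:2])/2,np.degrees(np.arctan2(e[1],e[0])),"tool x yaw",np.degrees(np.arctan2(M[1,0],M[0,0])))
print(rel(p,M,(*P[0,:2],p[2])))
E
```

```text
[[556.4 208.1  15. ]
 [478.5 190.5  15. ]
 [485.4 245.9  15. ]
 [635.2 227.6  15. ]
 [628.3 170.8  15. ]] [556.82846974 208.68107042  15.        ]
151.04318635197365 172.76917484913434 tool x yaw 172.9961518411065
[-1.38904908e-02 -3.29671963e-02 -2.10439280e-05]
```

>>> {"fn": "step_arm", "kwargs": {
  "targets": [1,-0.01,-0.03,0.5,0,0,0,1,-0.01,-0.03,1,0,0,0,1,-0.01,-0.03,1,0,0,0]
}}

```text
time: 3.02
tool_pos: [554.2, 207.6, 148.8]
tcp_rot: [-3.139, -0.008, 3.019]
contact_force: [0.4, -0.3, -0.2]
grip_width: 91.8
finger_force: 0.0
```

>>> {"fn": "step_arm", "kwargs": {
  "targets": [1,0,0,0.5,0,0,0,1,0,0,0.9,0,0,0,1,0,0,1,0,0,0,1,0,0,1,0,0,0]
}}

```text
time: 3.52
tool_pos: [558.4, 207.6, 53.5]
tcp_rot: [3.141, 0.002, 3.018]
contact_force: [0.2, 0.3, 0.6]
grip_width: 92.3
finger_force: 0.0
```

>>> {"fn": "step_arm", "kwargs": {
  "targets": [1,0,0,0.12,0,0,0,1,0,0,0.226,0,0,0,1,0,0,0.226,0,0,0,1,0,0,0.226,0,0,0]
}}

```text
time: 4.03
tool_pos: [557.7, 206.9, 29.2]
tcp_rot: [3.141, 0.0, 3.017]
contact_force: [0.2, 0.3, 0.0]
grip_width: 91.9
finger_force: 0.0
```

>>> {"fn": "step_arm", "kwargs": {
  "targets": [0,0,0,0,0,0,0,0,0,0,0,0,0,0,0,0,0,0,0,0,0,0,0,0,0,0,0,0,0,0,0,0,0,0,0,0,0,0,0,0,0,0,0,0,0,0,0,0,0]
}}

```text
time: 4.9
tool_pos: [557.6, 206.9, 29.2]
tcp_rot: [3.141, 0.0, 3.017]
contact_force: [0.5, -0.0, 1.6]
grip_width: 55.7
finger_force: 30.0
```

>>> {"fn": "step_arm", "kwargs": {
  "targets": [0,0,0,-0.3,0,0,0,0,0,0,-0.7,0,0,0,0,0,0,-1,0,0,0,0,0,0,-1,0,0,0]
}}

```text
time: 5.4
tool_pos: [558.8, 207.1, 131.3]
tcp_rot: [3.14, 0.005, 3.017]
contact_force: [-0.0, -0.1, -2.2]
grip_width: 55.6
finger_force: 30.0
```

>>> {"fn": "step_arm", "kwargs": {
  "targets": [0,0,0,-0.3,0,0,0,0,0,0,-0.7,0,0,0,0,0,0,-1,0,0,0,0,0,0,-1,0,0,0]
}}

```text
time: 5.9
tool_pos: [558.2, 207.0, 229.8]
tcp_rot: [3.141, 0.002, 3.017]
contact_force: [0.9, 0.6, -1.3]
grip_width: 55.4
finger_force: 30.0
```

>>> {"fn": "step_arm", "kwargs": {
  "targets": [0,-0.1,-0.3,0,0,0,0,0,-0.2,-0.6,0,0,0,0,0,-0.3,-0.9,0,0,0,0,0,-0.3,-0.9,0,0,0,0]
}}

```text
time: 6.4
tool_pos: [575.6, 111.8, 226.2]
tcp_rot: [-3.14, -0.004, 3.014]
contact_force: [-0.6, -0.3, -1.9]
grip_width: 55.7
finger_force: 30.0
```

>>> {"fn": "step_arm", "kwargs": {
  "targets": [0,-0.1,-0.3,0,0,0,0,0,-0.2,-0.6,0,0,0,0,0,-0.3,-0.9,0,0,0,0,0,-0.3,-0.9,0,0,0,0]
}}

```text
time: 6.9
tool_pos: [594.4, 19.7, 227.0]
tcp_rot: [-3.141, -0.003, 3.015]
contact_force: [-0.6, 1.0, -1.4]
grip_width: 55.6
finger_force: 30.0
```

>>> {"fn": "step_arm", "kwargs": {
  "targets": [0,-0.1,-0.3,0,0,0,0,0,-0.2,-0.6,0,0,0,0,0,-0.3,-0.9,0,0,0,0,0,-0.3,-0.9,0,0,0,0]
}}

```text
time: 7.4
tool_pos: [613.2, -72.7, 227.5]
tcp_rot: [3.141, -0.002, 3.016]
contact_force: [0.1, -0.2, -2.4]
grip_width: 55.4
finger_force: 30.0
```

>>> {"fn": "step_arm", "kwargs": {
  "targets": [0,-0.1,-0.3,0,0,0,-0.07,0,-0.2,-0.6,0,0,0,-0.15,0,-0.3,-0.9,0,0,0,-0.15,0,-0.3,-0.9,0,0,0,-0.15,0,-0.3,-0.9,0,0,0,-0.15]
}}

```text
time: 8.02
tool_pos: [631.8, -163.3, 228.3]
tcp_rot: [3.14, -0.001, 3.136]
contact_force: [-0.1, 0.6, -1.6]
grip_width: 55.6
finger_force: 30.0
```

```bash
python3 - <<'E'
from h import *
p,M=tool();i,d=bot.capture("wrist");cv2.imwrite("pics/w2.png",i);np.savez("w2",p=p,M=M);np.save("w2d",d);o=bot.get_obs();print(p,o["tcp_rot"],o["grip_width"],o["contact_force"],o["moment"])
E
```

```text
[ 631.81293319 -163.26774837  228.3449473 ] [ 3.14038262e+00 -9.65758344e-04  3.13669153e+00] 55.60842890585368 [-0.40127918  0.02827451 -0.22695034] [0.00144351 0.0424288  0.00229458]
```

View pics/w2.png

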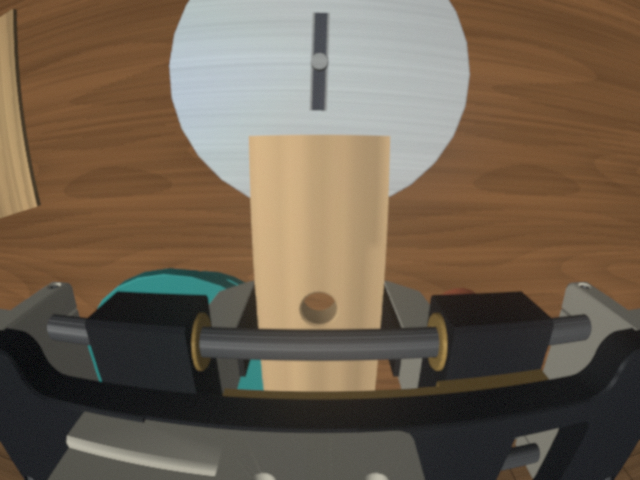

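The slot runs from (321,13) to (318,110), with the pin head at (319,61). The held bat's hole is at (318,306) and its front edge runs from (250,136) to (389,136).

```bash
python3 - <<'E'
from h import *
f=np.load("w2.npz");p,M=f["p"],f["M"]
i=cv2.imread("pics/w2.png");g=cv2.cvtColor(i,cv2.COLOR_BGR2GRAY)
c=g[5:120,300:340];v,u=np.where(c<110);P=wplane(np.c_[u+300,v+5],100,p,M)[:,:2]
r=cv2.minAreaRect(P.astype(np.float32));print("slot",r)
S=wplane([(321,12.5),(318.3,110)],100,p,M);print(S,S.mean(0),np.degrees(np.arctan2(*(S[0]-S[1])[1::-1])))
print("pin",wplane([(319.3,61)],109,p,M))
B=wplane([(318,307),(250,136),(389,136)],p[2]-14,p,M);print("bat",(B-p)@M)
print("toolx yaw",np.degrees(np.arctan2(M[1,0],M[0,0])))
E
```

```text
slot ((501.86444091796875, -162.4244384765625), (8.565889358520508, 71.13630676269531), 87.8695297241211)
[[ 466.03385854 -160.94395048  100.        ]
 [ 538.02846105 -163.27813667  100.        ]] [ 502.03115979 -162.11104358  100.        ] 178.14302486864557
pin [[ 504.57207912 -162.393991    109.        ]]
bat [[  2.44230491  -0.70182609  14.00212078]
 [ 76.55879831 -27.63038619  14.05702327]
 [ 76.52999214  27.64539172  14.14145535]]
toolx yaw 179.68897720897803
```

>>> {"fn": "step_arm", "kwargs": {
  "targets": [0,0.3,0,0.25,0,0,0.02,0,0.6,0,0.5,0,0,0.038,0,0.92,-0.003,0.75,0,0,0.038,0,0.92,-0.003,0.75,0,0,0.038,0,0.92,-0.003,0.75,0,0,0.038,0,0.92,-0.003,0.75,0,0,0.038]
}}

```text
time: 8.82
tool_pos: [541.4, -164.8, 155.1]
tcp_rot: [-3.141, 0.003, 3.106]
contact_force: [-0.3, -0.0, -1.3]
grip_width: 55.8
finger_force: 30.0
```

```bash
python3 - <<'E'
from h import *
p,M=tool();o=bot.get_obs();print(p,np.degrees(o["tcp_rot"]),o["contact_force"],o["moment"])
y=np.radians(178.05);Mh=R.from_euler("xyz",[np.pi,0,y]).as_matrix()
for n,h in(("far",(538,-163.4)),("pin",(504.6,-162.4))):
    t=np.array([*h,p[2]])-Mh@[1.8,-.3,0];t[2]=p[2];print(n,t,rel(p,M,t))
E
```

```text
[ 541.4214047  -164.81151361  155.14340425] [-1.79949252e+02  1.53310169e-01  1.77965031e+02] [-2.68226232e-01 -8.85028393e-04 -1.32242030e+00] [ 0.06185177 -0.01824141 -0.01356033]
far [ 539.80916583 -163.16142296  155.14340425] [ 1.66980992e-02  1.59179572e-02 -5.87791459e-05]
pin [ 506.40916583 -162.16142296  155.14340425] [ 0.35084136  0.01405071 -0.00095122]
```

>>> {"fn": "step_arm", "kwargs": {
  "targets": [0,0,0.01,0.03,0,0,0,0,0,0.01,0.06,0,0,0,0,0,0.01,0.08,0,0,0,0,0,0.01,0.08,0,0,0,0,0,0.01,0.08,0,0,0]
}}

```text
time: 9.45
tool_pos: [540.1, -164.0, 146.1]
tcp_rot: [3.142, 0.0, 3.105]
contact_force: [1.0, -0.2, -1.3]
grip_width: 56.1
finger_force: 30.0
```

>>> {"fn": "step_arm", "kwargs": {
  "targets": [0,0.003,0.007,0.03,0,0,0,0,0.003,0.007,0.05,0,0,0,0,0.003,0.007,0.05,0,0,0,0,0.003,0.007,0.05,0,0,0,0,0.003,0.007,0.05,0,0,0]
}}

```text
time: 10.07
tool_pos: [539.8, -163.3, 141.1]
tcp_rot: [3.142, 0.0, 3.105]
contact_force: [0.5, 0.2, -1.2]
grip_width: 55.7
finger_force: 30.0
```

>>> {"fn": "step_arm", "kwargs": {
  "targets": [0,0,0,0.008,0,0,0,0,0,0,0.008,0,0,0,0,0,0,0.008,0,0,0]
}}

```text
time: 10.45
tool_pos: [539.8, -163.2, 140.3]
tcp_rot: [3.141, 0.0, 3.105]
contact_force: [-0.5, 0.8, -1.9]
grip_width: 55.6
finger_force: 30.0
```

>>> {"fn": "step_arm", "kwargs": {
  "targets": [0,0,0,0.008,0,0,0,0,0,0,0.008,0,0,0,0,0,0,0.008,0,0,0]
}}

```text
time: 10.82
tool_pos: [539.7, -163.2, 139.5]
tcp_rot: [3.141, -0.0, 3.105]
contact_force: [-0.4, -0.2, -1.0]
grip_width: 55.3
finger_force: 30.0
```

>>> {"fn": "step_arm", "kwargs": {
  "targets": [0,0,0,0.006,0,0,0,0,0,0,0.006,0,0,0,0,0,0,0.006,0,0,0]
}}

```text
time: 11.2
tool_pos: [539.8, -163.2, 138.9]
tcp_rot: [3.141, 0.0, 3.105]
contact_force: [0.3, 0.8, -1.4]
grip_width: 55.6
finger_force: 30.0
```

>>> {"fn": "step_arm", "kwargs": {
  "targets": [0,0,0,0.005,0,0,0,0,0,0,0.005,0,0,0,0,0,0,0.005,0,0,0]
}}

```text
time: 11.58
tool_pos: [539.8, -163.2, 138.4]
tcp_rot: [3.141, 0.0, 3.105]
contact_force: [-0.8, 0.8, -1.4]
grip_width: 56.0
finger_force: 30.0
```

>>> {"fn": "step_arm", "kwargs": {
  "targets": [0,0,0,0.005,0,0,0,0,0,0,0.005,0,0,0,0,0,0,0.005,0,0,0]
}}

```text
time: 11.95
tool_pos: [539.8, -163.2, 138.0]
tcp_rot: [-3.142, 0.0, 3.105]
contact_force: [0.4, -0.0, 0.5]
grip_width: 55.6
finger_force: 30.0
```

>>> {"fn": "step_arm", "kwargs": {
  "targets": [0,0,0,0.004,0,0,0,0,0,0,0.004,0,0,0,0,0,0,0.004,0,0,0]
}}

```text
time: 12.32
tool_pos: [539.9, -163.2, 137.8]
tcp_rot: [-3.142, 0.001, 3.105]
contact_force: [-0.2, 1.2, 3.2]
grip_width: 55.6
finger_force: 30.0
```

```bash
python3 - <<'E'
from h import *
for k in range(3):
    bot.capture("wrist");o=bot.get_obs();print(o["tool_pos"],o["contact_force"].round(2),o["moment"].round(3),o["tcp_rot"])
E
```

```text
[ 539.90157983 -163.28514127  137.76357165] [-0.19  0.67  2.85] [ 0.133  0.124 -0.033] [-3.14147998e+00  5.49332836e-04  3.10525227e+00]
[ 539.89565048 -163.2502337   137.70651334] [-0.03  0.12  3.08] [ 0.127  0.109 -0.038] [-3.14151424e+00  4.65343765e-04  3.10529669e+00]
[ 539.91918051 -163.27342404  137.7431426 ] [-0.21  0.59  3.29] [ 0.103  0.11  -0.003] [-3.14150917e+00  5.71470953e-04  3.10524139e+00]
```

>>> {"fn": "step_arm", "kwargs": {
  "targets": [0,0.02,0,0,0,0,0,0,0.04,0,0,0,0,0,0,0.06,0,0,0,0,0,0,0.08,0,0,0,0,0,0,0.1,0,0,0,0,0,0,0.1,0,0,0,0,0]
}}

```text
time: 13.22
tool_pos: [529.9, -163.0, 137.9]
tcp_rot: [-3.141, 0.001, 3.105]
contact_force: [2.9, 0.4, 4.2]
grip_width: 55.9
finger_force: 30.0
```

>>> {"fn": "step_arm", "kwargs": {
  "targets": [0,0.02,0,0,0,0,0,0,0.04,0,0,0,0,0,0,0.06,0,0,0,0,0,0,0.08,0,0,0,0,0,0,0.1,0,0,0,0,0,0,0.1,0,0,0,0,0]
}}

```text
time: 13.98
tool_pos: [520.1, -162.7, 138.0]
tcp_rot: [-3.141, 0.002, 3.105]
contact_force: [2.8, 0.3, 5.6]
grip_width: 55.4
finger_force: 30.0
```

>>> {"fn": "step_arm", "kwargs": {
  "targets": [0,0.02,0,0,0,0,0,0,0.04,0,0,0,0,0,0,0.06,0,0,0,0,0,0,0.08,0,0,0,0,0,0,0.08,0,0,0,0,0]
}}

```text
time: 14.6
tool_pos: [512.0, -162.4, 137.9]
tcp_rot: [-3.141, 0.001, 3.105]
contact_force: [2.9, -0.6, 6.5]
grip_width: 55.7
finger_force: 30.0
```

>>> {"fn": "step_arm", "kwargs": {
  "targets": [0,0.01,0,0,0,0,0,0,0.02,0,0,0,0,0,0,0.03,0,0,0,0,0,0,0.03,0,0,0,0,0]
}}

```text
time: 15.1
tool_pos: [507.3, -161.6, 136.5]
tcp_rot: [3.14, -0.004, 3.105]
contact_force: [0.7, -0.1, -2.0]
grip_width: 55.5
finger_force: 30.0
```

>>> {"fn": "step_arm", "kwargs": {
  "targets": [0,0.01,0,0,0,0,0,0,0.015,0,0,0,0,0,0,0.015,0,0,0,0,0]
}}

```text
time: 15.48
tool_pos: [507.0, -162.0, 137.3]
tcp_rot: [3.141, -0.001, 3.105]
contact_force: [0.6, 0.1, -2.1]
grip_width: 55.6
finger_force: 30.0
```

>>> {"fn": "step_arm", "kwargs": {
  "targets": [0,0.01,0,0,0,0,0,0,0.01,0,0,0,0,0]
}}

```text
time: 15.72
tool_pos: [506.2, -162.0, 137.5]
tcp_rot: [3.141, -0.0, 3.105]
contact_force: [0.2, -0.2, -1.5]
grip_width: 55.5
finger_force: 30.0
```

>>> {"fn": "step_arm", "kwargs": {
  "targets": [0,0,0,0.01,0,0,0,0,0,0,0.02,0,0,0,0,0,0,0.03,0,0,0,0,0,0,0.03,0,0,0]
}}

```text
time: 16.23
tool_pos: [506.2, -161.9, 134.4]
tcp_rot: [3.141, -0.0, 3.105]
contact_force: [-0.5, 1.2, -1.0]
grip_width: 55.9
finger_force: 30.0
```

>>> {"fn": "step_arm", "kwargs": {
  "targets": [0,0,0,0.01,0,0,0,0,0,0,0.02,0,0,0,0,0,0,0.03,0,0,0,0,0,0,0.03,0,0,0]
}}

```text
time: 16.73
tool_pos: [506.2, -162.0, 131.4]
tcp_rot: [3.141, -0.0, 3.105]
contact_force: [0.4, -0.2, -2.2]
grip_width: 55.8
finger_force: 30.0
```

>>> {"fn": "step_arm", "kwargs": {
  "targets": [0,0,0,0.01,0,0,0,0,0,0,0.017,0,0,0,0,0,0,0.017,0,0,0]
}}

```text
time: 17.1
tool_pos: [506.2, -162.0, 129.7]
tcp_rot: [3.141, -0.0, 3.105]
contact_force: [-0.0, 0.7, -1.7]
grip_width: 55.8
finger_force: 30.0
```

>>> {"fn": "step_arm", "kwargs": {
  "targets": [0,0,0,0.004,0,0,0,0,0,0,0.004,0,0,0,0,0,0,0.004,0,0,0]
}}

```text
time: 17.48
tool_pos: [506.3, -162.0, 129.4]
tcp_rot: [3.142, 0.0, 3.105]
contact_force: [-0.0, 0.6, -2.1]
grip_width: 55.7
finger_force: 30.0
```

>>> {"fn": "step_arm", "kwargs": {
  "targets": [0,0,0,0.004,0,0,0,0,0,0,0.004,0,0,0,0,0,0,0.004,0,0,0]
}}

```text
time: 17.85
tool_pos: [506.3, -162.0, 129.2]
tcp_rot: [-3.142, 0.0, 3.105]
contact_force: [-1.3, 0.4, 2.0]
grip_width: 56.0
finger_force: 30.0
```

>>> {"fn": "step_arm", "kwargs": {
  "targets": [0,0,0,0.003,0,0,0,0,0,0,0.003,0,0,0,0,0,0,0.003,0,0,0]
}}

```text
time: 18.23
tool_pos: [506.3, -162.0, 129.2]
tcp_rot: [-3.141, 0.0, 3.105]
contact_force: [-2.1, 2.1, 5.3]
grip_width: 55.4
finger_force: 30.0
```

>>> {"fn": "step_arm", "kwargs": {
  "targets": [0,0,0,-0.003,0,0,0,0.9,0,0,-0.003,0,0,0,0.9,0,0,-0.003,0,0,0,0.9,0,0,-0.003,0,0,0,0.9,0,0,-0.003,0,0,0,0.9,0,0,-0.003,0,0,0]
}}

```text
time: 18.98
tool_pos: [506.3, -162.0, 129.0]
tcp_rot: [3.141, -0.0, 3.105]
contact_force: [-0.1, -0.6, -0.1]
grip_width: 82.4
finger_force: 0.0
```

>>> {"fn": "step_arm", "kwargs": {
  "targets": [0.9,0,0,-0.1,0,0,0,0.9,0,0,-0.4,0,0,0,0.9,0,0,-0.9,0,0,0,0.9,0,0,-0.9,0,0,0,0.9,0,0,-0.9,0,0,0]
}}

```text
time: 19.6
tool_pos: [506.1, -161.9, 219.2]
tcp_rot: [-3.142, 0.0, 3.105]
contact_force: [-0.2, -0.4, -0.8]
grip_width: 82.6
finger_force: 0.0
```

```bash
python3 - <<'E'
from h import *
p,M=tool();i,d=bot.capture("wrist")
s,_=bot.capture("scene");cv2.imwrite("pics/f.png",np.hstack([cv2.resize(i,(400,300)),cv2.resize(s[100:280,180:420],(400,300))]))
_,d=bot.capture("top");i2=_
print(p);c=bot.camera_info("wrist");T=np.eye(4);T[:3,:3]=M;T[:3,3]=p
cv2.imwrite("pics/w3.png",i);np.savez("w3",p=p,M=M)
w,dw=bot.capture("wrist")
v,u=np.mgrid[0:480:1,0:640:1];x=(u-c["cx"])/c["fx"];y=(v-c["cy"])/c["fx"];t=np.hypot(x,y)+1e-9
ray=np.stack([np.tan(t)*x/t,np.tan(t)*y/t,np.ones_like(t)],-1)*dw[...,None]
H=T@c["hand_eye"];W=ray@H[:3,:3].T+H[:3,3]
hsv=cv2.cvtColor(w,cv2.COLOR_BGR2HSV);m=(hsv[...,1]>50)&(hsv[...,2]>150)&(abs(W[...,2]-115)<12)
P=W[m];A=np.c_[P[:,:2]-[504.6,-162.4],np.ones(len(P))];print(len(P),np.linalg.lstsq(A,P[:,2],rcond=None)[0])
hd=(hsv[...,1]<30)&(abs(W[...,2]-100)<8)&(np.hypot(W[...,0]-502,W[...,1]+162)<105);print("head z",np.median(W[hd][:,2]))
E
```

```text
[ 506.06591351 -161.90856219  219.1805238 ]
15519 [ 3.24638113e-03 -1.32348959e-03  1.17304281e+02]
head z 102.24265895409224
```

View pics/f.png

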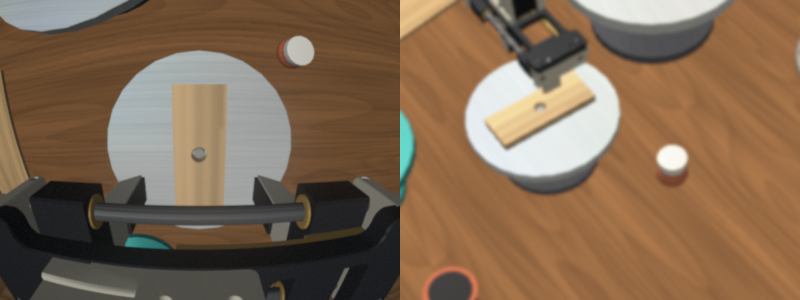

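The bat lies flat on the head: its top is 15.1 mm above the head and level within 0.2°. The pin shows in the hole at about (199,154) of the left half, and the gripper is clear.

```bash
python3 -c "
from plant import bot
print(bot.close_job())"
```

```text
the job is handed in; nothing more can be done
None
```

The bat is lying flat and fully home on the small silver wheel with the pin in its hole; it was set down on the pin at one end of the slot and slid until it dropped, the gripper has let go and is clear, and the job is handed in at about 20 s (its verdict was not shown).

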